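# Free a sagging barrel bolt and hold the cage gate ajar

### The job

The barrel bolt on the small parts cage sags and catches on its bent keeper: take the red bolt knob, lift it until the bolt head is clear of the keeper's bent-up lip, and keep it lifted while you draw the bolt back to its stop, without forcing it against the keeper. Then pull the gate open by the same knob to about 30 degrees and finish holding it there, still gripping the knob, because the gate springs shut by itself; leave the other things where they are.

Things in the scene. Friction and masses are not known exactly. Their poses are not given: they have to be found in the camera images.
- cage: blue-painted steel parts cage with mesh sides, 130 deep x 305 wide x 190 mm high, fixed, turned by up to 0.2 rad; origin under its centre. x points from the gate into the cage (away from the robot), y to the left along the front, z up. The gate fills the front (face at x = -65 mm): hinge left (+y), bolt near the top, keeper on the right post (-y). 'Cage frame' below means this frame, gate shut.
- knob_grip (a point): where to grip the red knob, an upright round post 17 mm thick, 60 mm in front of the gate. The point is on its axis, 16 mm below its top (185 mm above the surface) and 20 mm above the crank arm that carries it; at the start near x -125, y -73, z 169 mm in the cage frame. Nothing else is within 25 mm; nearest is the keeper's strap, 20 mm nearer the cage and 43 mm to the right, top at 182 mm.
- gate_hinge (a point): point on the gate's vertical hinge axis, at x = -68, y = +122 mm in the cage frame, 150 mm above the surface. The hinge is at the left; the right edge of the gate swings towards the robot (clockwise from above).
- gate (a joint): gate angle in rad: 0 shut, positive opening towards the robot, up to 1.4. A spring shuts it: about 0.2 Nm at 0, 0.4 Nm at 0.5 rad.
- barrel (a joint): lift angle of barrel and bolt, rad: 0 sagging by its own weight (0.06 below level), 0.14 at the stop. It pivots on a rivet 62 mm right of the hinge, 145 mm up; the knob is 135 mm from it with the bolt shot, 85 mm when drawn. Raising the knob 7 mm just clears the lip, 10 to 13 mm is comfortable (a grip may slip a little); the stop comes at 19 mm (12 mm once drawn). Lifting takes about 3 N.
- bolt (a joint): how far the bolt is drawn, in m: 0 fully shot, 0.05 at the stop; it slides to the left, from the keeper towards the hinge (cage +y when shut). It starts at 0 to 0.004. Sagging, the head meets the lip at about 0.007; the head is out of the keeper from about 0.03. Friction about 1.5 N; it stays where it is left.
- bolt_head: steel disc at the right end of the 10 mm bolt rod, 28 mm across, 10 mm thick, centred about 192 mm from the rivet; origin at the rivet's place on the bolt (not at the disc), moving with the bolt.
- keeper: steel keeper on the right front post: a strap bridge, 38 mm proud of the gate's face, from 113 to 182 mm high, open towards the gate, with a lip at y = -118 mm bent up to 128 mm high that catches the head when it sags; origin is that of the cage.
- bolt_knob: the red knob with its crank arm, rigid with the bolt; origin at the rivet's place on the bolt (not at the knob: use point knob_grip).
- screwdriver_red: screwdriver with red grip lying flat, 210 mm long, 28 mm high, in front of the cage; origin under its centre; leave it alone
- parts_dish: round steel dish, 125 mm, 26 mm high, front right; origin under its centre; leave it alone
- bearing: ball bearing, 52 mm, 15 mm thick, lying inside the cage; origin under its centre; leave it alone
- grease_tin: small round tin, 59 mm, 37 mm high, inside the cage; origin under its centre; leave it alone

How it is judged (in metres and radians):
On the way, in this order (a step that is already met when the one before it is completed fails the run):
1. the bolt is lifted clear of the lip while still shot and the gate shut (value of joint barrel above 0.04 rad and value of joint bolt below 0.02 m and value of joint gate below 0.06 rad), for 0.1 s.
2. the bolt is drawn back, the gate still nearly shut (value of joint bolt above 0.038 m and value of joint gate below 0.15 rad), for 0.1 s.
At the end, for the whole second after the job is handed in: the gate stands 23 to 37 degrees open (0.40 to 0.65 rad) and still, the bolt is drawn by more than 36 mm, and the fingers grip its knob with more than 1 N (value of joint gate between 0.4 and 0.65 rad and velocity of joint gate between -0.05 and 0.05 rad/s and value of joint bolt above 0.036 m and contact force between the fingers and bolt_knob above 1 N); the arm keeps its last pose, push and grip.
It fails at once if the bolt head is forced against the keeper with more than 40 N (contact force between bolt_head and keeper above 40 N).
It fails at once if one of the other things is moved by more than 30 mm (distance of any of screwdriver_red, parts_dish, bearing, grease_tin from where it was at the start of the episode above 0.03 m).
It also fails if it takes over 35 s, if anything falls off the work surface, if the arm or the gripper's body presses on something with over 40 N, if the wrist force passes 120 N, or if a joint passes its speed limit or range.

### The arm

A 7-joint arm with a two-finger parallel gripper is mounted at the origin on a cart in front of the work surface, level with it; the furniture and walls round the work are solid. World frame = base frame: x ahead of the robot, y to its left, z up, the work surface at z = 0. Lengths are in mm, angles in degrees, forces in N, time in s.
With the tool pointing down it reaches from about 425 to 950 mm from the base axis. Payload 16.7 kg.
Tool frame: the origin (TCP) lies at the very end of the fingers, on their centre line; the grasp point (between the pads) lies 19 mm behind it (env.tcp_to_grasp is the distance from the TCP to the grasp point, in mm); x points along the fingers, y is the direction in which the jaws open and shut, and the axes are right-handed (so a half turn about x gives the same grasp; the last joint's range is limited). The gripper opens to 94 mm and grips with 3 to 60 N. Pads are 16 mm wide; open, the fingers measure 119 mm over their backs; the gripper's body (75 mm by 177 mm) begins 78 mm behind the grasp point.
Start: joints at [-8.566, 24.414, 4.234, 92.017, -1.954, 63.644, -3.845], TCP at [674.962, -0.018, 205.467] pointing down, gripper open.
Joint ranges: [-163.25, 163.25], [-28.42, 122.38], [-70.27, 78.77], [12.13, 141.07], [-58.53, 238.53], [9.26, 117.41], [-156.51, 156.51]. Speed limits (degrees/s): [108.29, 108.29, 136.94, 136.94, 172.46, 172.46, 172.46].

### API

Orientations are given as [roll, pitch, yaw] about the fixed x, y, z axes, in that order (R = Rz(yaw) Ry(pitch) Rx(roll)).
In Python, from cell import monitor, imaging, env gives the robot as it stands.
- The arm moves only by the shell command python3 -m jog 'ROWS' [FORCE]. ROWS is JSON, a list of rows, each a list of 7 numbers: the closure, from 0 (fully open) to 1 (shut), then the shift along the tool's x, y, z each as a share of 150 mm, from -1 to 1, then the turn, a rotation vector about the tool's x, y, z each as a share of 2 pi rad, from -1 to 1. A call has exactly 8 rows; each row is the pose to reach, as a shift and turn from the pose commanded when the call began, along the tool's axes at that moment, turning the shorter way round; what a row does not reach only later rows make up. A row lasts 1/10 s, in which the tool goes at most 50 mm and 8.59 degrees, less where a joint would pass 70% of its speed; a pose out of reach is approached as far as the arm can. A call with a number of a shift or a turn outside -1 to 1 is refused whole. A call with a gripper value outside its range is refused whole. The fingers move at their own pace and stop on an object; FORCE is the grip in N (left out, the last holds). Time passes only in rows, so rows that repeat a pose let the fingers close, or fill a call up. It gives the time, the measured TCP pose, the force and the opening at its end, in the units of the state.
- monitor.get_state(): the state, without advancing time (a new reading comes with each control period).
- imaging.capture(name): name is "scene" or "side" or "wrist"; returns the picture (480x640x3 uint8, red, green, blue); there is no depth.
- imaging.get_calibration(name): a dict with "camera_matrix" (3x3 intrinsics, pixels), "R" (3x3) and "t" (3): a world point X has camera coordinates R X + t. Camera axes: x right, y down, z forward; pixel columns grow to the right and rows downward; lengths in mm; the calibration is good to about 2 mm. A picture is of the moment at which its call begins: read the wrist's pose just before it. get_calibration takes no time and is no camera call; for the wrist camera it gives the pose at the moment of the call.
- env.close_job(): hands the job in, once; it reports no verdict.
The state is a dict: "time": time; "q": joint angles; "qd": joint speeds; "tau": joint torques, N m; "tool_pos": TCP position; "tcp_rot": TCP orientation; "force": force on the tool from outside, world axes, zero at the start; "wrist_torque": the same for the moment, N m; "grip_width": finger opening in mm.
Only numpy, scipy, OpenCV 4.12 (cv2) and the standard library are available. Lean on these libraries where they do the work, as an engineer would, in place of code of your own. Each camera call takes 0.05 s, during which the arm holds its last target.

## Working session

There is one attempt and no reset: what is moved stays moved. The work goes in short steps, Python scripts to look and compute and a shell command to move; the robot and the scene stay as the last step left them, time stands still between calls to the robot, and variables do not carry over. Pictures are saved under pics/ and viewed, and the job is handed in when it is done.

```bash
ls; mkdir -p pics; python3 - <<'E'
from cell import monitor, imaging, env
import cv2
s=monitor.get_state()
print(s['time'],s['tool_pos'],s['tcp_rot'],s['grip_width'],s['force'],env.tcp_to_grasp)
for n in ("scene","side"):
    im=imaging.capture(n); cv2.imwrite(f"pics/{n}0.png",im[:,:,::-1])
    c=imaging.get_calibration(n); print(n,c)
E
```

```text
pics
0.0 [ 6.74542253e+02 -5.72451389e-02  2.04779365e+02] [ -84.31199175   89.92497317 -174.31386182] 93.8311625525819 [-0.57828518 -0.04452486  0.18044833] 18.8
scene {'camera_matrix': array([[576.43147937,   0.        , 327.53738786],
       [  0.        , 576.43147937, 240.35183236],
       [  0.        ,   0.        ,   1.        ]]), 'R': array([[-0.60499888, -0.79596318,  0.0204686 ],
       [-0.47623276,  0.34113577, -0.81044972],
       [ 0.63810556, -0.50006899, -0.58545051]]), 't': array([295.58427248, 402.41791077, 694.06989083])}
side {'camera_matrix': array([[527.9104119 ,   0.        , 324.64767007],
       [  0.        , 527.9104119 , 234.38150059],
       [  0.        ,   0.        ,   1.        ]]), 'R': array([[ 0.61035793, -0.79192597,  0.01778917],
       [-0.38596688, -0.31693592, -0.86636089],
       [ 0.69173172,  0.52192421, -0.49910155]]), 't': array([-414.45732528,  314.15069035,  854.80788273])}
```

View pics/scene0.png

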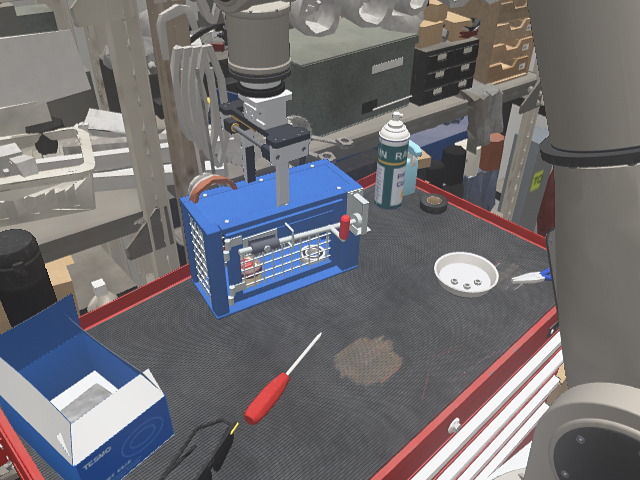

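View pics/side0.png

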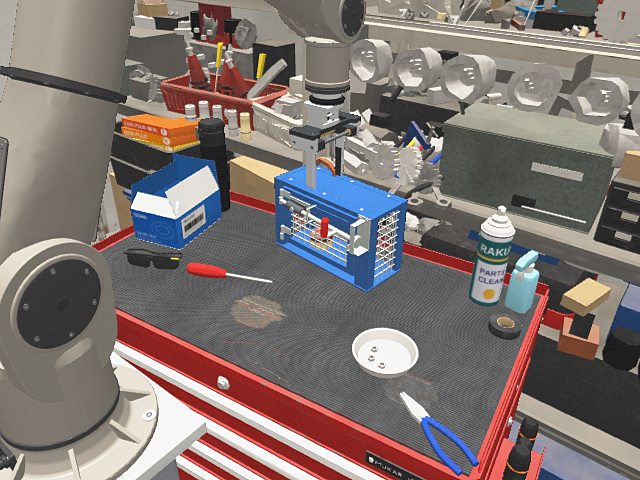

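The scene view shows the red knob near (345,227) and the side view near (324,228). The gripper hangs over the cage. Next I segment the knob and zoom in.

```bash
cat > h.py <<'E'
import numpy as np, cv2
from cell import monitor, imaging, env
def ray(c,uv):
    d=c['R'].T@np.linalg.inv(c['camera_matrix'])@np.array([uv[0],uv[1],1.]); o=-c['R'].T@c['t']; return o,d/np.linalg.norm(d)
def plane(c,uv,z):
    o,d=ray(c,uv); return o+d*(z-o[2])/d[2]
def tri(a,ua,b,ub):
    o,d=ray(a,ua);p,e=ray(b,ub)
    s=np.linalg.lstsq(np.c_[d,-e],p-o,rcond=None)[0]
    x,y=o+s[0]*d,p+s[1]*e
    return (x+y)/2,np.linalg.norm(x-y)
def proj(c,X):
    v=c['camera_matrix']@(c['R']@np.array(X)+c['t']); return v[:2]/v[2]
def red(im,roi):
    h=cv2.cvtColor(im,cv2.COLOR_RGB2HSV); m=((h[...,0]<8)|(h[...,0]>172))&(h[...,1]>170)&(h[...,2]>80)
    k=np.zeros(m.shape,np.uint8);x0,y0,x1,y1=roi;k[y0:y1,x0:x1]=m[y0:y1,x0:x1]
    n,l,st,ce=cv2.connectedComponentsWithStats(k); i=1+np.argmax(st[1:,4]); return l==i,st[i],ce[i]
E
python3 - <<'E'
from h import *
C={n:imaging.get_calibration(n) for n in("scene","side")}
I={n:cv2.imread(f"pics/{n}0.png")[:,:,::-1].copy() for n in C}
R={"scene":(330,205,360,250),"side":(310,210,340,250)}
T={}
for n in C:
    m,st,ce=red(I[n],R[n]); print(n,st,ce); T[n]=(m,st,ce)
    r=cv2.minAreaRect(np.argwhere(m)[:,::-1].astype(np.float32)); print(r)
print(tri(C['scene'],T['scene'][2],C['side'],T['side'][2]))
for n,b in(("scene",(175,150,385,325)),("side",(260,150,420,295))):
    x0,y0,x1,y1=b; f=min(800/(x1-x0),600/(y1-y0)); print(n,f)
    cv2.imwrite(f"pics/{n}0z.png",cv2.resize(I[n][y0:y1,x0:x1,::-1],None,fx=f,fy=f,interpolation=cv2.INTER_CUBIC))
E
```

```text
scene [347 216   3   5  10] [348.  218.6]
((348.0, 218.0), (4.0, 2.0), 90.0)
side [317 218  11  20 130] [323.74615385 227.63846154]
((322.0, 227.5), (19.0, 10.0), 90.0)
(array([555.0769083 , -92.50341676, 171.16108829]), np.float64(11.1053118616009))
scene 3.4285714285714284
side 4.137931034482759
```

View pics/scene0z.png

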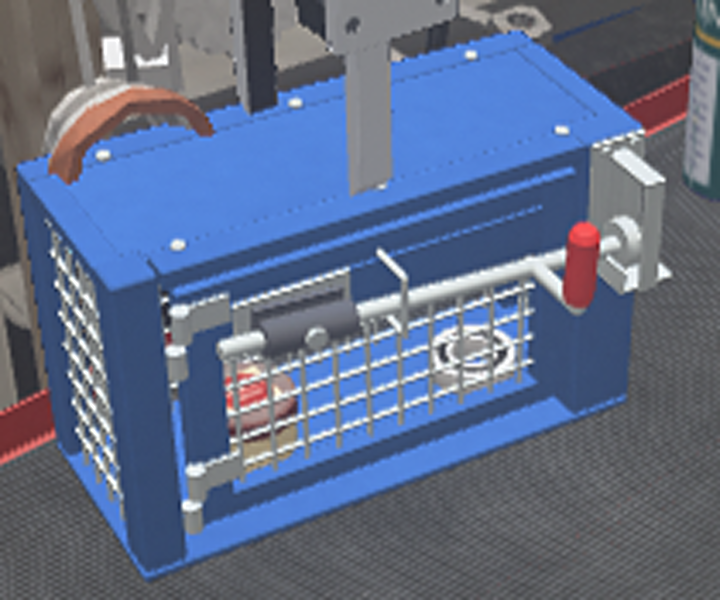

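View pics/side0z.png

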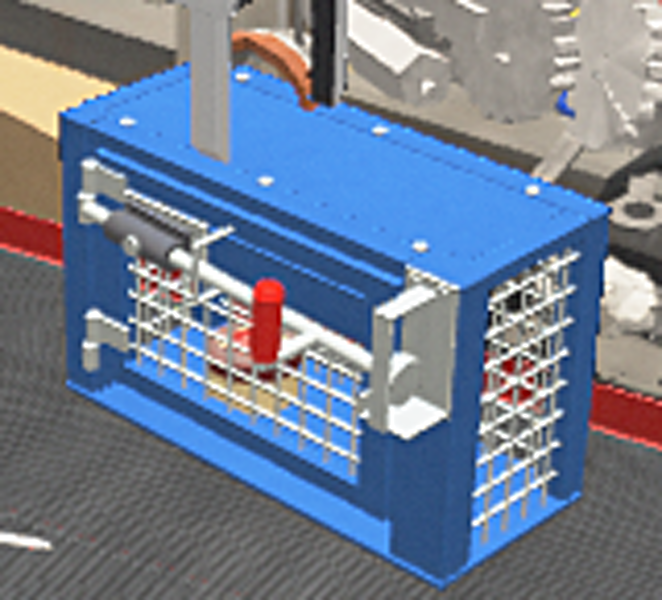

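Zoomed, the knob and the cage's bottom front corners are clear in both views: scene (150,577) and (626,398), side (68,388) and (440,587), all in zoomed pixels. Now the measurement.

```bash
sed -i 's/(h\[...,1\]>170)/(h[...,1]>140)/; s/<8)|(h\[...,0\]>172)/<10)|(h[...,0]>168)/' h.py
python3 - <<'E'
from h import *
C={n:imaging.get_calibration(n) for n in("scene","side")}
I={n:cv2.imread(f"pics/{n}0.png")[:,:,::-1].copy() for n in C}
R={"scene":(335,205,355,245),"side":(315,212,335,243)}
T={}
for n in C:
    m,st,ce=red(I[n],R[n]); print(n,st,ce)
    p=np.argwhere(m)[:,::-1]; t=p[p[:,1]<=p[:,1].min()+1].mean(0); b=p[p[:,1]>=p[:,1].max()-1].mean(0); T[n]=(ce,t,b)
for i in range(3): print(tri(C['scene'],T['scene'][i],C['side'],T['side'][i]))
def z2(n,u,v):
    return (u/3.4286+175,v/3.4286+150) if n=="scene" else (u/4.1379+260,v/4.1379+150)
for n,pts in (("scene",[((150,577),0),((626,398),0),((135,286),190),((640,134),190)]),("side",[((68,388),0),((440,587),0),((62,113),190),((458,290),190),((608,210),190)])):
    P=[plane(C[n],z2(n,*p),z) for p,z in pts]
    for p in P: print(n,p.round(1))
    print('W',np.linalg.norm(P[1]-P[0]),'yaw',np.arctan2(*(P[0]-P[1])[:2][[0,1]]*[-1,1]))
E
```

```text
scene [340 215  10  24 194] [344.22164948 226.45360825]
side [317 218  12  20 145] [323.69655172 227.33793103]
(array([559.37256298, -85.89622234, 161.73887435]), np.float64(0.5500781340642412))
(array([559.85126238, -86.67450671, 183.24806779]), np.float64(0.10938874190334105))
(array([559.74431461, -85.33946044, 138.8261343 ]), np.float64(1.2922376952667307))
scene [642.6 129.4   0. ]
scene [ 612.8 -171.     0. ]
scene [633.2 123.1 190. ]
scene [ 602.8 -159.8  190. ]
W 301.907477587028 yaw -0.09895538116106319
side [643.7 130.6   0. ]
side [ 615.4 -168.     0. ]
side [640.1 124.9 190. ]
side [ 605.4 -172.4  190. ]
side [ 732.4 -184.9  190. ]
W 299.88627086084125 yaw -0.09453123399023361
```

Checks agree. The cage yaw is about -0.097 rad and its width comes out near 301 mm (305 given). The knob lies at about (560,-86), and the cage corners predict (562,-87). The triangulated top of 183 mm fits the 185 given. Next I work out the approach in tool axes.

```bash
cat > plan.py <<'E'
from h import *
from scipy.spatial.transform import Rotation as Ro
def rows(targets, ref=None, refR=None):
    """targets: (xyz TCP, cage-yaw-of-jaw y-axis) -> shares"""
    s=monitor.get_state(); p=np.array(s['tool_pos']) if ref is None else np.array(ref)
    R0=Ro.from_euler('xyz',s['tcp_rot'],degrees=True).as_matrix() if refR is None else refR
    for X,yaw in targets:
        yd=np.array([-np.sin(yaw),np.cos(yaw),0]); xd=np.array([0,0,-1.])
        if yd@R0[:,1]<0: yd=-yd
        Rt=np.c_[xd,yd,np.cross(xd,yd)]
        rv=Ro.from_matrix(R0.T@Rt).as_rotvec()/(2*np.pi)
        print(X,(R0.T@(np.array(X)-p)/150).round(3),rv.round(4))
E
python3 - <<'E'
from plan import *
s=monitor.get_state(); print(Ro.from_euler('xyz',s['tcp_rot'],degrees=True).as_matrix().round(3), s['tool_pos'])
yaw=-0.097
rows([((560.2,-86.2,215),yaw),((560.2,-86.2,152),yaw)])
E
```

```text
[[-0.001  1.    -0.   ]
 [-0.    -0.    -1.   ]
 [-1.    -0.001  0.   ]] [ 6.74628537e+02 -1.62993196e-02  2.04881863e+02]
(560.2, -86.2, 215) [-0.067 -0.763  0.575] [-2.346e-01 -1.000e-04  1.000e-04]
(560.2, -86.2, 152) [ 0.353 -0.762  0.575] [-2.346e-01 -1.000e-04  1.000e-04]
```

```bash
python3 -m jog '[[0.3,-0.07,-0.1,0.1,-0.02,0,0],[0.4,-0.07,-0.3,0.2,-0.04,0,0],[0.5,-0.07,-0.5,0.35,-0.06,0,0],[0.5,-0.07,-0.65,0.5,-0.085,0,0],[0.5,-0.07,-0.76,0.575,-0.107,0,0],[0.5,-0.07,-0.76,0.575,-0.13,0,0],[0.5,-0.07,-0.76,0.575,-0.15,0,0],[0.5,-0.07,-0.76,0.575,-0.17,0,0]]' 30
python3 - <<'E'
from plan import *
rows([((560.2,-86.2,215),-.097)])
E
```

```text
time: 0.9
tool_pos: [560.7, -86.4, 215.9]
tcp_rot: [-155.6, 90.0, 175.8]
force: [0.3, -0.3, 0.2]
grip_width: 47.0
(560.2, -86.2, 215) [ 0.006 -0.    -0.003] [-0.0638 -0.0001  0.    ]
```

```bash
python3 -m jog '[[0.5,0,0,0,-0.02,0,0],[0.5,0,0,0,-0.04,0,0],[0.5,0,0,0,-0.064,0,0],[0.5,0,0,0,-0.064,0,0],[0.5,0,0,0,-0.064,0,0],[0.5,0,0,0,-0.064,0,0],[0.5,0,0,0,-0.064,0,0],[0.5,0,0,0,-0.064,0,0]]' 30
python3 - <<'E'
from plan import *
from h import *
s=monitor.get_state(); print(s['tool_pos'],s['tcp_rot'],s['q'])
for n in("side","wrist"):
    im=imaging.capture(n); cv2.imwrite(f"pics/{n}1.png",im[:,:,::-1])
c=imaging.get_calibration("wrist"); print(proj(c,(560,-86,185)),proj(c,(560,-86,149)))
rows([((560,-86.2,152),-.097)])
E
```

```text
time: 1.7
tool_pos: [561.0, -86.2, 216.0]
tcp_rot: [-173.6, 90.0, -179.4]
force: [-0.2, -0.5, -0.1]
grip_width: 46.8
[560.95002633 -86.166434   215.97251335] [-173.56256874   89.99590084 -179.3895614 ] [  8.54016649  14.17131741  -7.47623771 104.93771725   2.08687691
  61.02685327  84.45063855]
[314.05641755 262.99550383] [314.08369539 246.26315696]
(560, -86.2, 152) [ 0.426 -0.001 -0.006] [-0.0007 -0.     -0.    ]
```

View pics/wrist1.png

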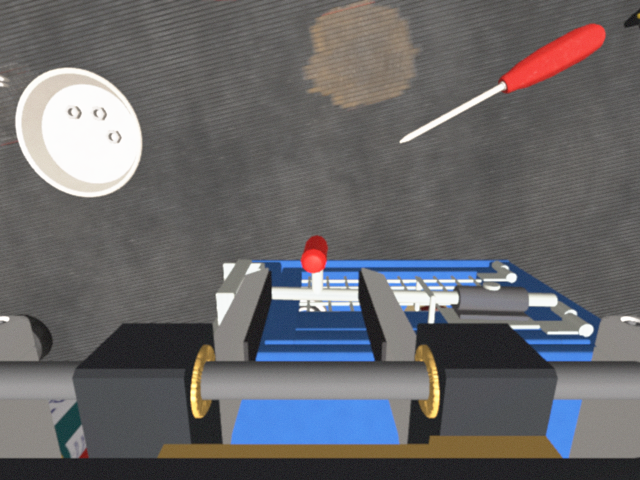

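View pics/side1.png

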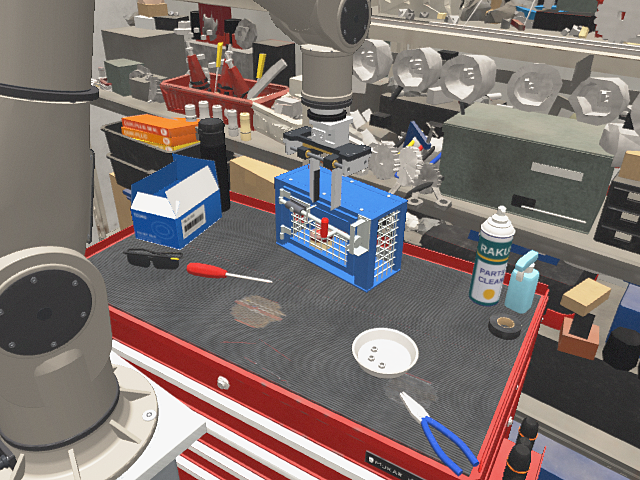

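The wrist view shows the knob top centred near (314,261), and my estimate projects to (314,263). It stands midway between the fingers, so I descend.

```bash
python3 -m jog '[[0.5,0.08,0,-0.006,0,0,0],[0.5,0.16,0,-0.006,0,0,0],[0.5,0.24,0,-0.006,0,0,0],[0.5,0.32,0,-0.006,0,0,0],[0.5,0.38,0,-0.006,0,0,0],[0.5,0.43,0,-0.006,0,0,0],[0.5,0.43,0,-0.006,0,0,0],[0.5,0.43,0,-0.006,0,0,0]]' 30
python3 - <<'E'
from h import *
im=imaging.capture("wrist"); cv2.imwrite("pics/wrist2.png",im[:,:,::-1])
im=imaging.capture("scene")[180:280,260:400,::-1]; cv2.imwrite("pics/scene2.png",cv2.resize(im,None,fx=5,fy=5))
E
```

```text
time: 2.6
tool_pos: [560.2, -86.2, 151.6]
tcp_rot: [92.8, 90.0, 87.0]
force: [0.1, -0.0, 0.2]
grip_width: 46.9
```

View pics/wrist2.png

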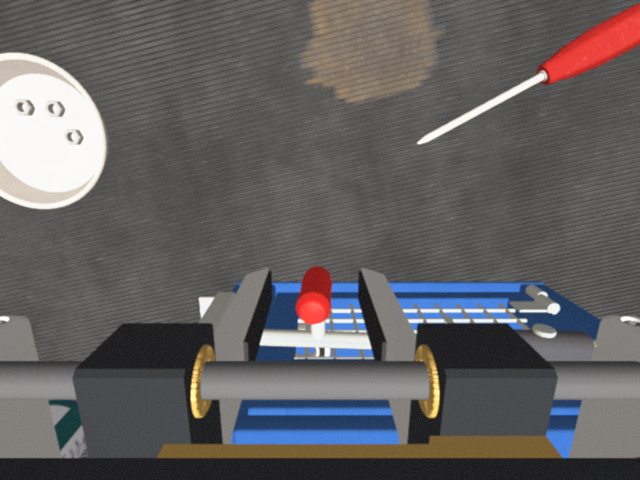

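View pics/scene2.png

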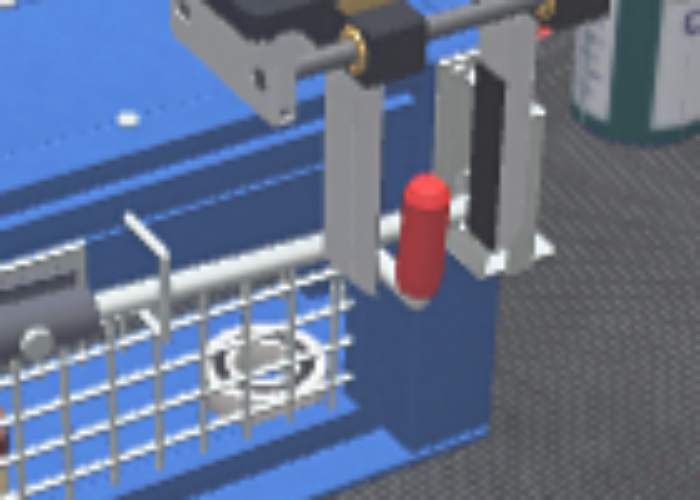

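The wrist view shows the knob between the pads, at (314,305). I check fore-aft alignment by projecting the tool's points into the scene view.

```bash
python3 - <<'E'
from h import *
c=imaging.get_calibration("scene"); yd=np.array([.0968,.9953,0]);xd=np.array([.9953,-.0968,0]); X=np.array([560.2,-86.2,151.6])
f=lambda P:((proj(c,P)-[260,180])*5).round(0)
for a in(23.5,36,-23.5,-36):
  for b in(-8,8): print(a,b,f(X+yd*a+xd*b))
print(f(X),f(X+[0,0,33.4]),f(X+[0,0,-2]))
w=imaging.get_calibration("wrist"); print(proj(w,(560,-86,185)))
E
```

```text
23.5 -8 [374. 285.]
23.5 8 [350. 262.]
36 -8 [343. 296.]
36 8 [319. 272.]
-23.5 -8 [488. 246.]
-23.5 8 [462. 224.]
-36 -8 [517. 236.]
-36 8 [491. 214.]
[419. 254.] [423. 174.] [419. 259.]
[314.11288829 311.78008496]
```

Everything matches to within about 2 mm, so I shift 1.5 mm toward the robot and close.

```bash
python3 -m jog '[[0.5,0,0,-0.01,0,0,0],[0.7,0,0,-0.01,0,0,0],[0.9,0,0,-0.01,0,0,0],[1,0,0,-0.01,0,0,0],[1,0,0,-0.01,0,0,0],[1,0,0,-0.01,0,0,0],[1,0,0,-0.01,0,0,0],[1,0,0,-0.01,0,0,0]]' 30
python3 - <<'E'
from h import *
im=imaging.capture("wrist"); cv2.imwrite("pics/wrist3.png",im[:,:,::-1])
print(monitor.get_state()['force'])
E
```

```text
time: 3.5
tool_pos: [558.8, -86.1, 151.7]
tcp_rot: [10.8, 90.0, 5.0]
force: [0.3, -1.6, 4.0]
grip_width: 17.3
[-0.43747161 -0.94890821  4.07367596]
```

View pics/wrist3.png

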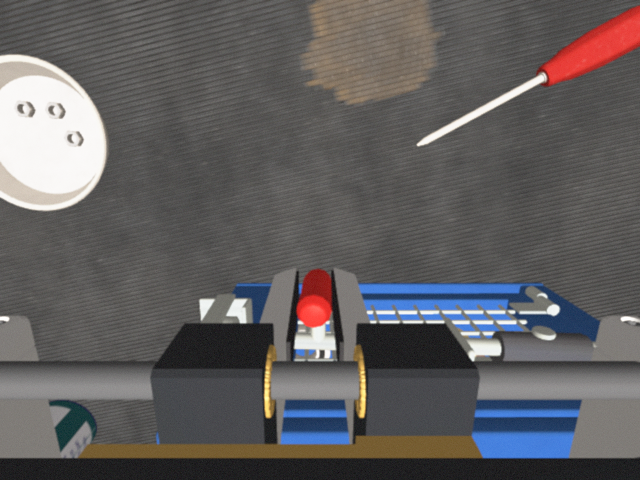

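Gripped at 17.3 mm opening, which matches the 17 mm knob. Now I lift 11 mm.

```bash
python3 -m jog '[[1,-0.012,0,0,0,0,0],[1,-0.024,0,0,0,0,0],[1,-0.036,0,0,0,0,0],[1,-0.048,0,0,0,0,0],[1,-0.06,0,0,0,0,0],[1,-0.073,0,0,0,0,0],[1,-0.073,0,0,0,0,0],[1,-0.073,0,0,0,0,0]]' 35
python3 - <<'E'
from h import *
im=imaging.capture("scene")[180:280,260:400,::-1]; cv2.imwrite("pics/scene4.png",cv2.resize(im,None,fx=5,fy=5))
im=imaging.capture("side")[180:280,260:400,::-1]; cv2.imwrite("pics/side4.png",cv2.resize(im,None,fx=5,fy=5))
s=monitor.get_state();print(s['force'],s['wrist_torque'])
E
```

```text
time: 4.35
tool_pos: [558.3, -86.1, 162.2]
tcp_rot: [-159.0, 90.0, -164.8]
force: [1.3, 1.6, -3.7]
grip_width: 16.2
[ 0.32474828  0.84691092 -4.01866888] [-0.19206637 -0.08590091 -0.04918424]
```

View pics/scene4.png

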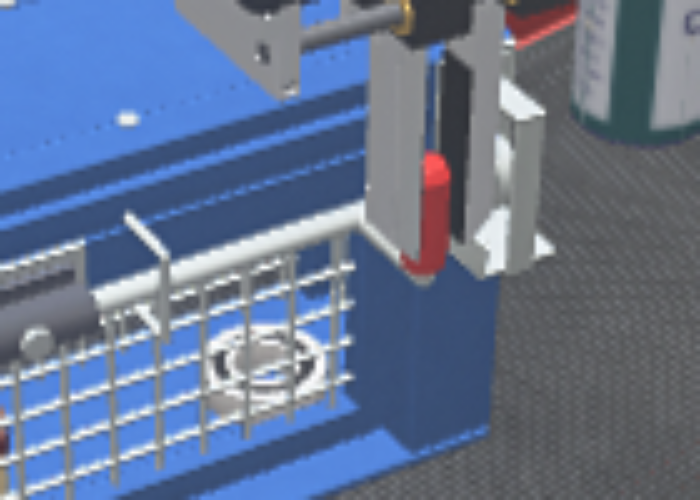

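View pics/side4.png

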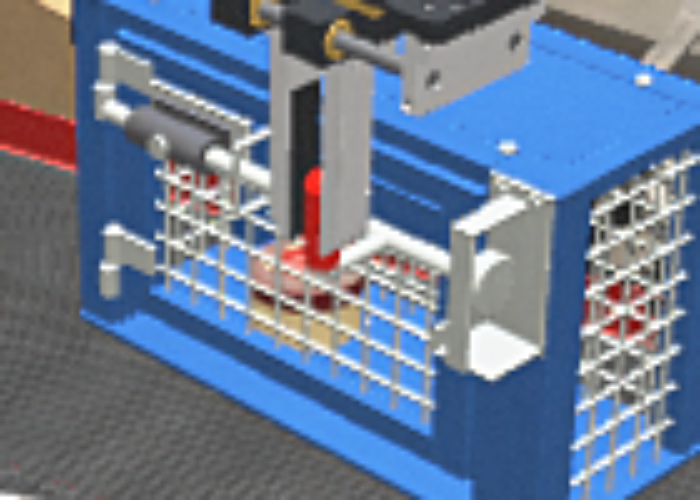

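Measured on the knob top, the lift is about 9 mm, and the head stands above the lip in both views. I draw, adding 2 mm of lift for margin, half way first.

```bash
python3 -m jog '[[1,-0.008,0,0,0,0,0],[1,-0.013,0,0,0,0,0],[1,-0.013,0.03,0,0,0,0],[1,-0.013,0.06,0,0,0,0],[1,-0.013,0.09,0,0,0,0],[1,-0.013,0.12,0,0,0,0],[1,-0.013,0.15,0,0,0,0],[1,-0.013,0.15,0,0,0,0]]'
python3 - <<'E'
from h import *
im=imaging.capture("side")[180:280,260:400,::-1]; cv2.imwrite("pics/side5.png",cv2.resize(im,None,fx=5,fy=5))
s=monitor.get_state();print(s['force'],s['wrist_torque'])
E
```

```text
time: 5.25
tool_pos: [560.9, -62.5, 164.4]
tcp_rot: [95.2, 90.0, 89.5]
force: [0.7, 1.0, -7.9]
grip_width: 16.3
[ 1.29672044  1.96420412 -8.80575448] [-0.34363286 -0.08057796 -0.12832549]
```

View pics/side5.png

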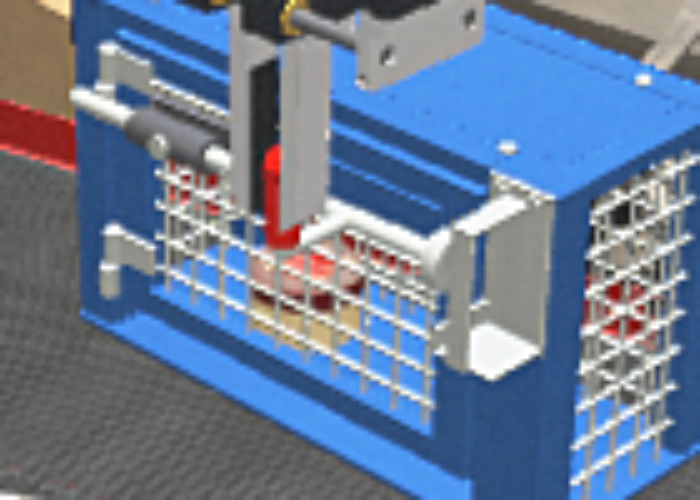

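The knob has moved about 23 mm and the head is riding out over the lip. I continue to near the stop.

```bash
python3 -m jog '[[1,0.003,0.03,0,0,0,0],[1,0.006,0.06,0,0,0,0],[1,0.008,0.09,0,0,0,0],[1,0.01,0.12,0,0,0,0],[1,0.01,0.14,0,0,0,0],[1,0.01,0.155,0,0,0,0],[1,0.01,0.165,0,0,0,0],[1,0.01,0.165,0,0,0,0]]'
python3 - <<'E'
from h import *
im=imaging.capture("side")[180:280,260:400,::-1]; cv2.imwrite("pics/side6.png",cv2.resize(im,None,fx=5,fy=5))
im=imaging.capture("wrist"); cv2.imwrite("pics/wrist6.png",im[:,:,::-1])
s=monitor.get_state();print(s['force'],s['wrist_torque'])
E
```

```text
time: 6.1
tool_pos: [563.4, -38.7, 162.9]
tcp_rot: [78.6, 90.0, 72.9]
force: [1.6, 1.2, -6.2]
grip_width: 16.6
[ 0.02536075  1.97682907 -4.84869576] [ 0.11584381  0.00063508 -0.00537151]
```

View pics/side6.png

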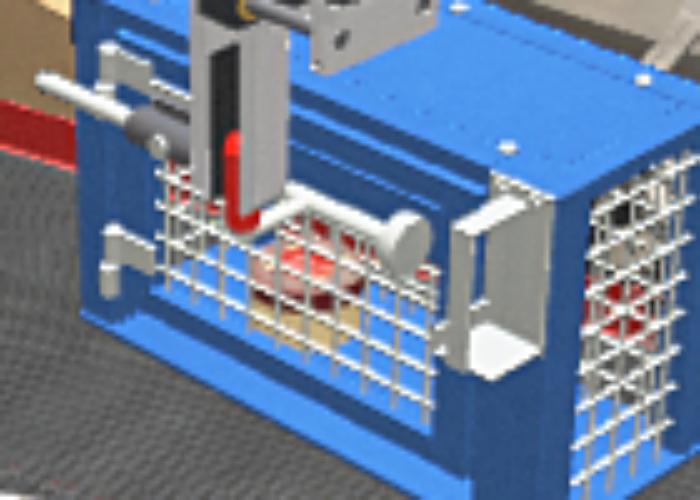

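View pics/wrist6.png

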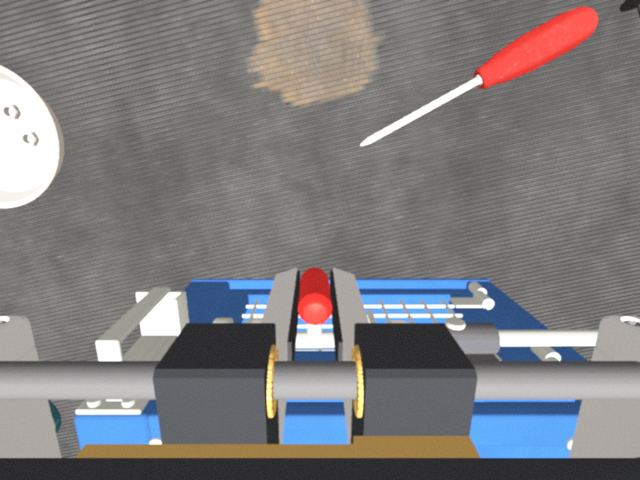

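The head is fully out of the keeper, the bolt is drawn at least 47 mm, and the grip is intact. I take a small further draw to feel the stop.

```bash
python3 -m jog '[[1,0,0.004,0,0,0,0],[1,0,0.008,0,0,0,0],[1,0,0.012,0,0,0,0],[1,0,0.015,0,0,0,0],[1,0,0.015,0,0,0,0],[1,0,0.015,0,0,0,0],[1,0,0.015,0,0,0,0],[1,0,0.015,0,0,0,0]]'
cat >> plan.py <<'E'
def arc(dphis,H=np.array([637.4,102.])):
    s=monitor.get_state(); p=np.array(s['tool_pos']); R0=Ro.from_euler('xyz',s['tcp_rot'],degrees=True).as_matrix()
    d=p[:2]-H; print(p,'r',np.linalg.norm(d),'ang',np.degrees(np.arctan2(d[1],d[0])),s['force'])
    for a in dphis:
        a=np.radians(-a); c,n=np.cos(a),np.sin(a); q=H+np.array([[c,-n],[n,c]])@d
        Rt=Ro.from_euler('z',a).as_matrix()@R0
        print((R0.T@np.array([*(q-p[:2]),0])/150).round(4),(Ro.from_matrix(R0.T@Rt).as_rotvec()/2/np.pi).round(4))
E
python3 -c "
from plan import *
arc([1.5,3,4.5,6,7.5,9,10,10])"
```

```text
time: 7.0
tool_pos: [563.5, -36.8, 162.8]
tcp_rot: [160.2, 90.0, 154.5]
force: [-0.7, -0.9, -4.8]
grip_width: 16.4
[563.52589551 -36.777633   162.84645295] r 157.21518608761977 ang -118.02726406786118 [-0.71881307 -0.90551549 -4.83592046]
[ 0.      0.0107 -0.0253] [ 0.0042 -0.      0.    ]
[ 0.      0.0221 -0.0502] [ 0.0083 -0.      0.    ]
[ 0.      0.0341 -0.0749] [ 0.0125 -0.      0.    ]
[ 0.      0.0468 -0.0992] [ 0.0167 -0.      0.    ]
[ 0.      0.0601 -0.1232] [ 0.0208 -0.      0.    ]
[ 0.      0.0741 -0.1469] [ 0.025 -0.     0.   ]
[ 0.      0.0837 -0.1624] [ 0.0278 -0.      0.    ]
[ 0.      0.0837 -0.1624] [ 0.0278 -0.      0.    ]
```

Radius is 157.2 mm against 157.7 expected. I pull the gate open along the arc.

```bash
python3 -m jog '[[1,0,0.011,-0.025,0.004,0,0],[1,0,0.022,-0.05,0.008,0,0],[1,0,0.034,-0.075,0.0125,0,0],[1,0,0.047,-0.099,0.0167,0,0],[1,0,0.06,-0.123,0.021,0,0],[1,0,0.074,-0.147,0.025,0,0],[1,0,0.084,-0.162,0.028,0,0],[1,0,0.084,-0.162,0.028,0,0]]'
python3 -c "
from plan import *
im=imaging.capture('side')[150:290,240:420,::-1]; cv2.imwrite('pics/side7.png',cv2.resize(im,None,fx=4,fy=4))
arc([1.5,3,4.5,6,7.5,9,10,10])"
```

```text
time: 7.8
tool_pos: [540.2, -21.7, 162.9]
tcp_rot: [-134.1, 90.0, -150.0]
force: [-0.2, -4.0, -3.7]
grip_width: 16.6
[540.5010937  -21.86293256 162.9398866 ] r 157.26227806961035 ang -128.03634013502096 [ 0.17633484 -2.95239158 -5.37009766]
[-0.      0.0107 -0.0253] [0.0042 0.     0.    ]
[-0.      0.0221 -0.0503] [0.0083 0.     0.    ]
[-0.      0.0341 -0.0749] [0.0125 0.     0.    ]
[-0.      0.0467 -0.0993] [0.0167 0.     0.    ]
[-0.      0.06   -0.1233] [0.0208 0.     0.    ]
[-0.      0.0739 -0.147 ] [0.025 0.    0.   ]
[-0.      0.0835 -0.1625] [0.0278 0.     0.    ]
[-0.      0.0835 -0.1625] [0.0278 0.     0.    ]
```

View pics/side7.png

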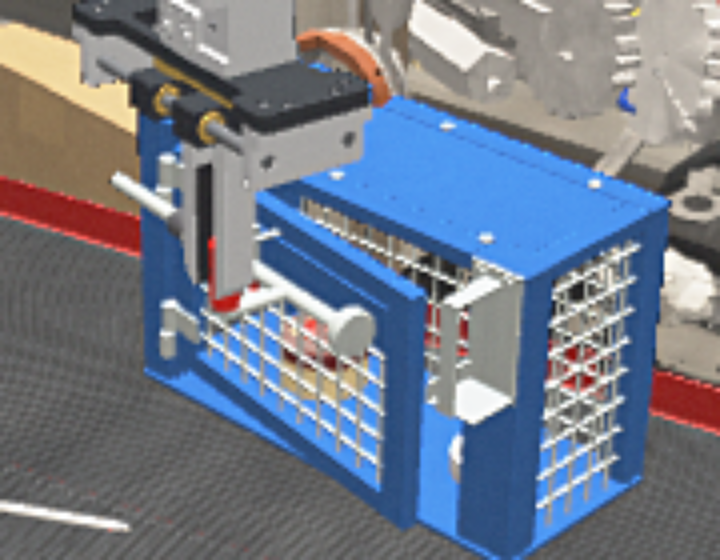

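The gate is opening with the knob, with head and gate edge well clear of the keeper. I continue with two more calls.

```bash
python3 -m jog '[[1,0,0.011,-0.025,0.004,0,0],[1,0,0.022,-0.05,0.008,0,0],[1,0,0.034,-0.075,0.0125,0,0],[1,0,0.047,-0.099,0.0167,0,0],[1,0,0.06,-0.123,0.021,0,0],[1,0,0.074,-0.147,0.025,0,0],[1,0,0.084,-0.162,0.028,0,0],[1,0,0.084,-0.162,0.028,0,0]]'
python3 -c "
from plan import *
arc([1.5,3,4.5,6,7.5,9,10,10])"
```

```text
time: 8.65
tool_pos: [520.0, -2.9, 162.8]
tcp_rot: [-140.0, 90.0, -166.1]
force: [-3.0, -4.8, -4.3]
grip_width: 16.2
[519.9890112   -2.88722315 162.80787645] r 157.43782858553575 ang -138.2245027517482 [-2.96551861 -4.7737094  -4.3314504 ]
[ 0.      0.0107 -0.0253] [0.0042 0.     0.    ]
[ 0.      0.0221 -0.0503] [0.0083 0.     0.    ]
[ 0.      0.0341 -0.075 ] [0.0125 0.     0.    ]
[ 0.      0.0468 -0.0994] [0.0167 0.     0.    ]
[ 0.      0.0601 -0.1234] [0.0208 0.     0.    ]
[ 1.000e-04  7.400e-02 -1.471e-01] [0.025 0.    0.   ]
[ 1.000e-04  8.370e-02 -1.627e-01] [0.0278 0.     0.    ]
[ 1.000e-04  8.370e-02 -1.627e-01] [0.0278 0.     0.    ]
```

```bash
python3 -m jog '[[1,0,0.010,-0.025,0.004,0,0],[1,0,0.021,-0.05,0.008,0,0],[1,0,0.033,-0.075,0.0125,0,0],[1,0,0.045,-0.099,0.0167,0,0],[1,0,0.058,-0.123,0.021,0,0],[1,0,0.072,-0.147,0.025,0,0],[1,0,0.082,-0.162,0.028,0,0],[1,0,0.082,-0.162,0.028,0,0]]'
python3 -c "
from plan import *
arc([0])
for n in('scene','side'):
  im=imaging.capture(n);cv2.imwrite(f'pics/{n}9.png',im[:,:,::-1])
im=imaging.capture('wrist'); cv2.imwrite('pics/wrist9.png',im[:,:,::-1])
"
```

```text
time: 9.45
tool_pos: [503.4, 18.9, 162.7]
tcp_rot: [-135.5, 89.9, -171.5]
force: [-3.2, -5.3, -2.9]
grip_width: 16.1
[503.39917485  18.8707718  162.73224006] r 157.69175540477158 ang -148.18604329487366 [-3.17012889 -5.32400285 -2.89908535]
[0. 0. 0.] [0. 0. 0.]
```

View pics/scene9.png

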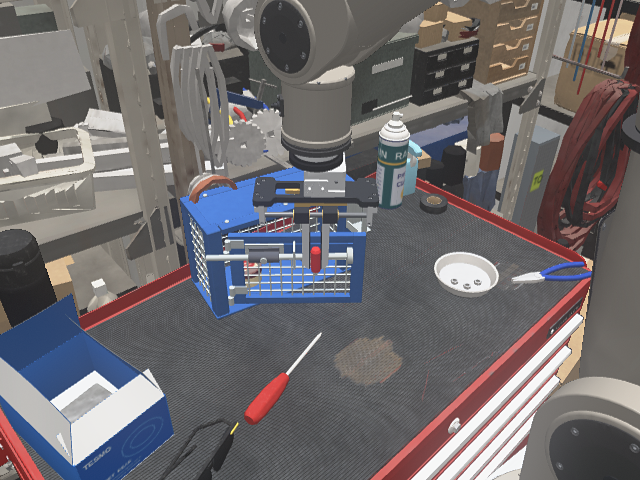

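View pics/side9.png

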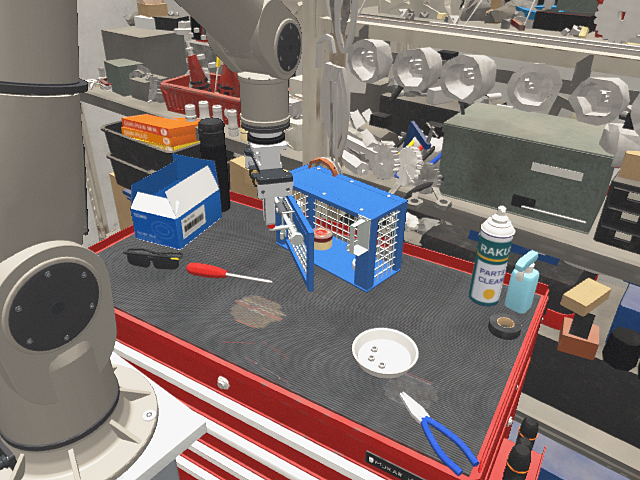

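View pics/wrist9.png

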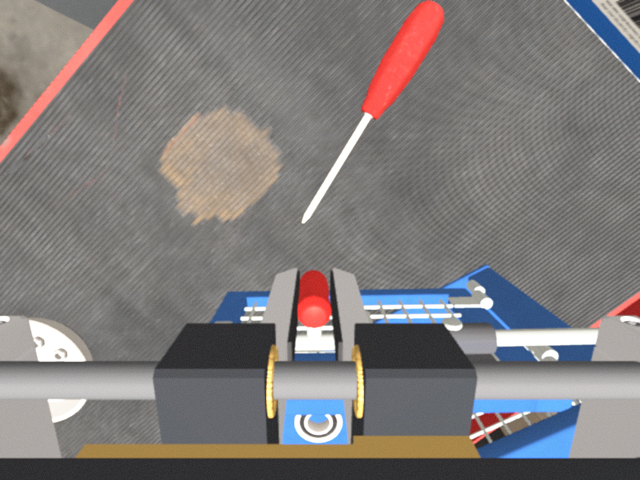

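The gate stands open and its edge is parallel to the jaws in the wrist view. The knob is still gripped, and the screwdriver and dish have not moved. I settle for one call and check the gate angle independently.

```bash
python3 -m jog '[[1,0,0,0,0,0,0],[1,0,0,0,0,0,0],[1,0,0,0,0,0,0],[1,0,0,0,0,0,0],[1,0,0,0,0,0,0],[1,0,0,0,0,0,0],[1,0,0,0,0,0,0],[1,0,0,0,0,0,0]]'
python3 - <<'E'
from h import *
im=imaging.capture('side'); cv2.imwrite('pics/side10.png',cv2.resize(im[180:300,250:410,::-1],None,fx=5,fy=5))
im=imaging.capture('scene'); cv2.imwrite('pics/scene10.png',cv2.resize(im[200:320,220:380,::-1],None,fx=5,fy=5))
E
```

```text
time: 10.4
tool_pos: [503.6, 18.5, 162.7]
tcp_rot: [-130.3, 89.9, -166.4]
force: [-2.7, -5.5, -4.0]
grip_width: 16.5
```

View pics/side10.png

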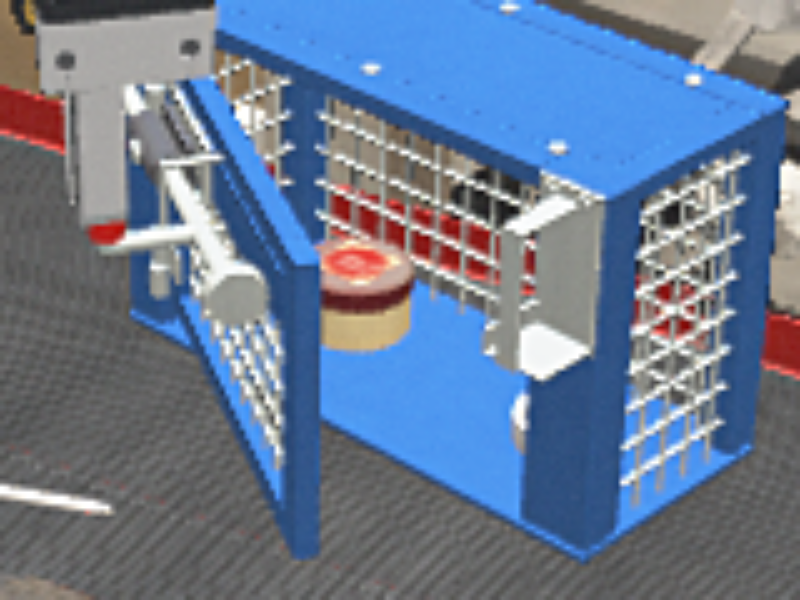

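View pics/scene10.png

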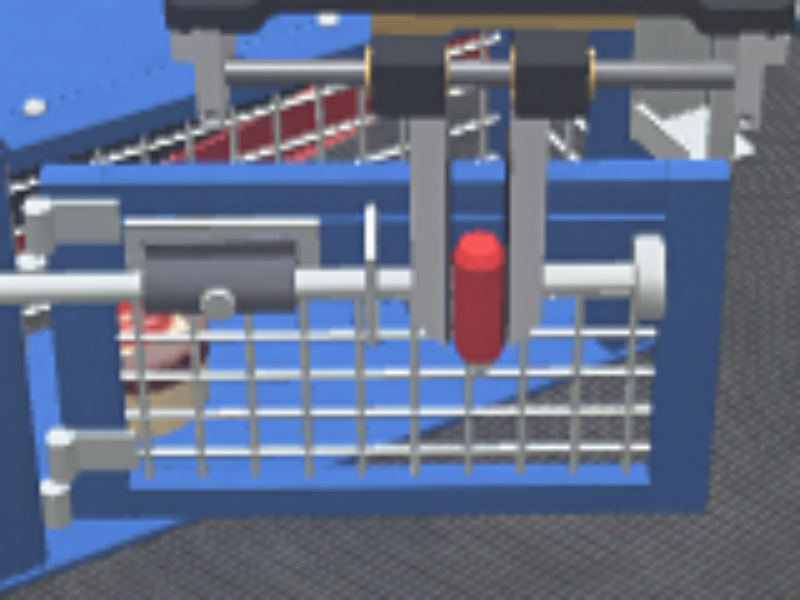

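The free outer edge of the gate is at the bottom in side (295,556) and scene (708,512), and at the top in side (292,265) and scene (728,178). All are zoomed pixels.

```bash
python3 - <<'E'
from h import *
a,b=imaging.get_calibration('side'),imaging.get_calibration('scene')
yaw=-.097;H=np.array([637.4,102])
for s,c in (((295,556),(708,512)),((292,265),(728,178))):
    X,e=tri(a,(s[0]/5+250,s[1]/5+180),b,(c[0]/5+220,c[1]/5+200)); d=X[:2]-H
    print(X,e,np.linalg.norm(d),-np.degrees(np.arctan2(d[1],d[0]))-90+np.degrees(yaw)*-1*-1)
    print('dir vs shut', -90+np.degrees(yaw)-np.degrees(np.arctan2(d[1],d[0])))
E
```

```text
[505.43910902 -88.90940485  25.63284311] 4.208546465209277 232.0777404395724 29.095412980495134
dir vs shut 29.09541298049514
[505.55568146 -87.98112714 172.52358791] 0.5620336830079549 231.24824972628713 29.20243147542474
dir vs shut 29.202431475424746
```

```bash
python3 -c "
from cell import env,monitor
s=monitor.get_state();print(s['time'],s['tool_pos'],s['grip_width'],s['force'])
print(env.close_job())"
```

```text
10.5 [503.62361354  18.49234891 162.73934471] 16.49581684039967 [-3.39466889 -5.20820351 -3.41249986]
the job is handed in; nothing more can be done
None
```

The gate is open to about 29° and the gripper is still holding the red knob there. I handed the job in at 10.5 s. No verdict is reported, so this rests on my own checks.

- **Lift:** I gripped the knob from above at 35 N and commanded 11 mm of lift. The knob itself rose about 9 mm in the pictures, so it slipped slightly. I added 2 mm before drawing, and the head stood clear of the lip in both views.
- **Draw:** The tool moved about 49.5 mm along the bolt, so the bolt should be at or near its stop. I inferred the stop from a change of about 3 N in the side force and did not see it directly. The measured tool force stayed below about 10 N, and the pictures showed no catching on the keeper.
- **Gate angle:** Triangulating the gate's free edge gave about 29° (0.51 rad), and the tool's arc from the hinge gave about 30°. The lower corner was a loose match, with a 4 mm gap between the two camera rays, but it agreed with the upper one.
- **At hand-in:** The finger opening was 16.5 mm on the 17 mm knob, and the tool had shifted less than 0.5 mm over the last second.
- **Other things:** The screwdriver and dish looked unmoved in the pictures. The tin and bearing were not measured, but nothing went near them.

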